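Find the full sugar tin

TASK

Three look-alike closed sugar tins stand in the wooden crate: feel by lifting which one is full, that is the heaviest. Stand the two lighter tins upright on the dark metal serving tray, and finish holding the heaviest one upright and still in the gripper, at least 15 cm above the counter: do not put it down or let go, the job ends while holding it. Do not tip a tin over, and leave the other things on the counter and tray where they are.

Things in the scene. Friction and masses are not known exactly. Their poses are not given: they have to be found in the camera images.
- tin_a: one of three outwardly identical closed round metal storage tins (smooth cylinder, diameter 60, height 105, flat lid on top). Standing upright in the crate at the start, in any order; one of the three is full, about 0.35 to 0.5 kg, the other two are part-used, about 0.1 to 0.2 kg each: only the weight tells which. Which one is full changes every time, and the names say nothing of it. Rigid, not fragile. Origin: centre of its underside; z up along its axis.
- tin_b: one of three outwardly identical closed round metal storage tins (smooth cylinder, diameter 60, height 105, flat lid on top). Standing upright in the crate at the start, in any order; one of the three is full, about 0.35 to 0.5 kg, the other two are part-used, about 0.1 to 0.2 kg each: only the weight tells which. Which one is full changes every time, and the names say nothing of it. Rigid, not fragile. Origin: centre of its underside; z up along its axis.
- tin_c: one of three outwardly identical closed round metal storage tins (smooth cylinder, diameter 60, height 105, flat lid on top). Standing upright in the crate at the start, in any order; one of the three is full, about 0.35 to 0.5 kg, the other two are part-used, about 0.1 to 0.2 kg each: only the weight tells which. Which one is full changes every time, and the names say nothing of it. Rigid, not fragile. Origin: centre of its underside; z up along its axis.
- crate: fixed open wooden crate, outside 140 along its x, 280 along its y, 45 high; walls and floor 5 thick, so the tins' undersides start 5 above the counter and they stick out 60 above the walls. The tins stand in a row along its y, at about -85, 0 and +85 (up to 8 off), and up to 15 off the centre line in x. Origin: centre of its underside. It may stand left or right of the robot.
- tray: fixed dark metal serving tray with a low rim, outside 180 along its x, 280 along its y, rim 12 high, walls and floor 4 thick. A small dish and a spoon lie on its half at +x (beyond +25 in x); the half at -x is free for tins: a row at x = -38 has room for three, 85 apart in y. Origin: centre of its underside. On the side of the robot opposite to the crate.
- dish: small white dish, diameter 60, 16 high, loose on the tray. Leave it. Origin: centre of its underside.
- spoon: steel spoon, 120 long, 6 high, loose on the tray, lying roughly along the tray's y. Leave it. Origin: middle of its underside.
- cup: paper cup, diameter 68, 85 high, loose on the counter between crate and tray. Leave it. Origin: centre of its underside.
- glass: drinking glass, diameter 60, 80 high, loose on the counter between crate and tray, nearer the robot. Leave it. Origin: centre of its underside.
- ring_lid: round steel lid lying open side up, diameter 70, 22 high, loose, far side of the counter. Leave it. Origin: centre of its underside.
- adapter: white power adapter block, 50 x 120 x 28 high, loose, far side of the counter. Leave it. Origin: centre of its underside.
Mind the look-alikes: they are no part of the job. What is shaped like the tin_c but purple or red is not meant.

How it is judged:
By the outcome, as a careful person would: the job done as asked, in the order asked, and still so for the second after the job is handed in, while the arm keeps its last pose, push and grip.
It also fails if it takes over 72 s, if anything falls off the work surface, if the arm or the gripper's body presses on something with over 40 N, if the wrist force passes 120 N, or if a joint passes its speed limit or range.

ROBOT

A 7-joint arm with a two-finger parallel gripper is mounted at the origin on the work surface. World frame = base frame: x ahead of the robot, y to its left, z up, the work surface at z = 0. Lengths are in m, angles in rad, forces in N, time in s.
With the tool pointing down it reaches from about 0.425 to 0.875 m from the base axis. Payload 4.7 kg.
Tool frame: the origin (TCP) lies between the finger pads; the fingertips stand 11 mm ahead of it and the grasp point (between the pads) lies 8 mm behind it; z points along the fingers, y is the line along which they close (so a half turn about z gives the same grasp; the last joint's range is limited). The gripper opens to 85 mm and grips with 20 to 120 N. Pads are 22 mm wide; open, the fingers measure 114 mm over their backs; the gripper's body (76 mm by 85 mm) begins 54 mm behind the grasp point. The pads swing forward as they close: fully open they stand 13 mm farther back than shut.
Start: joints at [1.163, 0.321, -0.07, 1.45, 0.023, 1.371, -0.057], TCP at [0.266, -0.593, 0.207] pointing down, gripper open.
Joint ranges: [-2.86, 2.86], [-0.3, 2.09], [-1.38, 1.24], [0.06, 2.45], [-1.56, 4.7], [0.09, 2.05], [-2.69, 2.69]. Speed limits (rad/s): [2.57, 2.57, 3.14, 3.14, 3.14, 3.14, 3.14].

INTERFACE

Orientations are given as a unit quaternion [w, x, y, z].
In Python, from bench import observe, grab_frame, get_calibration, job_done gives the robot as it stands.
- The arm moves only by the tool step_arm, never from a script. Its argument "motion" is a list of rows, each a list of 7 numbers: the shift along the world's x, y, z scaled (see below), then the turn, a rotation vector about the world's x, y, z scaled (see below), then the opening, from 0 (shut) to 1 (fully open). In form: [[dx, dy, dz, wx, wy, wz, jaw], ...]. A call has 1 to 8 rows; each row is the pose to reach, as a shift and turn from the pose commanded when the call began; what a row does not reach only later rows make up. The controller multiplies each number of a shift by 0.4 m and each number of a turn by 0.5 rad. A row lasts 1/8 s, in which the tool goes at most 62.5 mm and 10.7 degrees, less where a joint would pass 70% of its speed; a pose out of reach is approached as far as the arm can. A call with a number of a shift or a turn outside -1 to 1 is refused whole. A call with a gripper value outside its range is refused whole. The fingers move at their own pace and stop on an object; "squeeze" is the grip in N (left out, the last holds). Time passes only in rows, so rows that repeat a pose let the fingers close. It gives the time, the measured TCP pose, the force, the opening and the grip force at its end, in the units of the state.
- observe(): the state, without advancing time (a new reading comes with each control period).
- grab_frame(name): name is "scene" or "top"; returns (picture, depth): 400x640x3 uint8, red, green, blue; 400x640 float32, m along the optical axis (not along the pixel's ray), 0 where there is no reading.
- get_calibration(name): a dict with "fx", "fy", "cx", "cy" (pixels), "pose" (4x4, takes a point from camera to world coordinates). Camera axes: x right, y up, looking along -z (the intrinsics and any distortion apply to the point x, -y, -z); pixel columns grow to the right and rows downward; lengths in m; the calibration is good to about 2 mm. A picture is of the moment at which its call begins. get_calibration takes no time and is no camera call.
- job_done(): hands the job in; it is judged then, once.
The state is a dict: "time": time; "joint_pos": joint angles; "qd": joint speeds; "joint_efforts": joint torques, N m; "position": TCP position; "tcp_rot": TCP orientation; "wrist_force": force on the tool from outside, world axes, zero at the start; "torque": the same for the moment, N m; "grip_width": finger opening in m; "finger_force": force on a finger pad.
Only numpy, scipy, OpenCV 4.12 (cv2) and the standard library are available. Lean on these libraries where they do the work, as an engineer would, in place of code of your own. Each camera call takes 0.05 s, during which the arm holds its last target. There are 200 camera calls.

## Working session

There is one attempt and no reset: what is moved stays moved. The work goes in short steps, Python scripts to look and compute and a tool call to move; the robot and the scene stay as the last step left them, time stands still between calls to the robot, and variables do not carry over. Pictures are saved under pics/ and viewed, at most 10 in all, crops included, and the job is handed in when it is done.

Besides the shell and the picture viewer there is one more tool, called after "Request:" by a JSON object that holds its "name" and its "arguments". step_arm: Moves the arm, as the interface text tells. Its arguments: {"type":"object","properties":{"motion":{"type":"array","items":{"type":"array","items":{"type":"number"}}},"squeeze":{"type":"number"}},"required":["motion"]}

```bash
mkdir -p pics; cat > h.py <<'E'
import numpy as np, cv2
from bench import *
def world(cal,u,v,z):
    P=np.array(cal["pose"]);d=P[:3,:3]@np.array([(u-cal["cx"])/cal["fx"],-(v-cal["cy"])/cal["fy"],-1.])
    o=P[:3,3];return o+d*(z-o[2])/d[2]
def cloud(cal,depth):
    v,u=np.mgrid[0:depth.shape[0],0:depth.shape[1]]
    c=np.stack([(u-cal["cx"])/cal["fx"]*depth,-(v-cal["cy"])/cal["fy"]*depth,-depth],-1)
    P=np.array(cal["pose"]);return c@P[:3,:3].T+P[:3,3]
E
python3 - <<'E'
from h import *
for n in("top","scene"):
    p,d=grab_frame(n);cv2.imwrite(f"pics/{n}0.png",p[:,:,::-1]);np.savez(f"{n}0.npz",p=p,d=d)
    c=get_calibration(n);print({k:(np.round(v,3).tolist()) for k,v in c.items() if not isinstance(v,str)})
print(observe())
E
```

```text
{'fx': 433.042, 'fy': 433.042, 'cx': 316.793, 'cy': 198.573, 'pose': [[0.127, 0.972, -0.199, 0.371], [-0.992, 0.126, -0.021, 0.028], [0.005, 0.2, 0.98, 1.042], [0.0, 0.0, 0.0, 1.0]]}
{'fx': 388.281, 'fy': 388.281, 'cx': 316.431, 'cy': 190.411, 'pose': [[-0.2, -0.609, 0.768, 1.45], [0.98, -0.112, 0.166, 0.234], [-0.015, 0.785, 0.619, 0.749], [0.0, 0.0, 0.0, 1.0]]}
{'time': 0.1, 'joint_pos': array([ 1.16309848,  0.32174891, -0.07005206,  1.45155319,  0.02262018,
        1.37081841, -0.05690688]), 'qd': array([ 0.00054553, -0.00110641,  0.00136762, -0.0037971 , -0.00076271,
       -0.00010123,  0.00028517]), 'joint_efforts': array([-2.07489620e-04, -4.94878972e+01, -3.84007143e-01, -3.15209019e+01,
        1.30006426e-02,  7.42708391e-03,  1.72640756e-05]), 'position': array([ 0.26582238, -0.59257942,  0.20593255]), 'tcp_rot': array([-8.36478915e-04,  9.77843386e-01,  2.09335982e-01, -2.42720854e-04]), 'wrist_force': array([ 0.38699732, -0.28917652,  0.34311388]), 'torque': array([ 0.05728608,  0.04294493, -0.02725333]), 'finger_force': 0.0, 'grip_width': 0.08554308309778713}
```

View pics/top0.png

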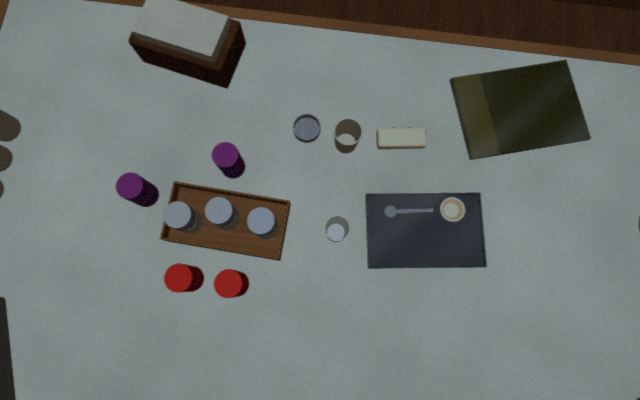

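View pics/scene0.png

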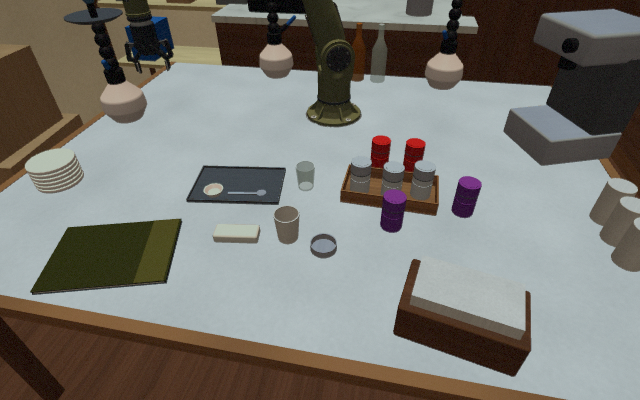

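The top view shows the crate on the left with three grey tins at (179,215), (219,211) and (261,221). Purple look-alikes stand at (227,155) and (131,186), red ones at (180,278) and (229,284). The tray is at about (425,230), with the spoon and dish on its upper (far) half. The glass is at (336,231) and the cup at (347,133). The scene view agrees.

```bash
python3 - <<'E'
from h import *
f=np.load("top0.npz");p,d=f["p"],f["d"];c=get_calibration("top");W=cloud(c,d)
hsv=cv2.cvtColor(p,cv2.COLOR_RGB2HSV)
# tops: points with z 0.1..0.12
m=((W[...,2]>0.095)&(W[...,2]<0.125)&(d>0)).astype(np.uint8)
n,l,s,ce=cv2.connectedComponentsWithStats(m)
for i in range(1,n):
    if s[i,4]>60:
        q=W[l==i];(cx,cy),r=cv2.minEnclosingCircle(np.argwhere(l==i)[:,::-1].astype(np.float32))
        print("top",s[i],np.round(q.mean(0),3),np.round(world(c,cx,cy,0.11),3),round(r,1),hsv[l==i].mean(0).round())
# tray, crate
g=p.sum(2); 
tm=((g<170)).astype(np.uint8);tm[:, :340]=0;tm[:,500:]=0;tm[:180]=0;tm[280:]=0
r=cv2.minAreaRect(np.argwhere(tm)[:,::-1].astype(np.float32));print(r)
for b in cv2.boxPoints(r):print("tray",np.round(world(c,*b,0.012),3))
cm=((hsv[...,0]<18)&(hsv[...,1]>90)).astype(np.uint8);cm[:,:155]=0;cm[:,300:]=0;cm[:175]=0;cm[262:]=0
cm=cv2.morphologyEx(cm,cv2.MORPH_OPEN,np.ones((2,2)));r=cv2.minAreaRect(np.argwhere(cm)[:,::-1].astype(np.float32))
for b in cv2.boxPoints(r):print("crate",b,np.round(world(c,*b,0.03),3))
for n_,u,v,z in(("glass",336,229,.08),("cup",347,127,.085),("dish",452,209,.016),("spoon",391,211,.006)):print(n_,np.round(world(c,u,v,z),3),W[v,u].round(3))
E
```

```text
top [ 128   17  112   54 1626] [0.887 0.388 0.104] [0.92  0.414 0.11 ] 56.4 [ 14. 122.  50.]
top [211 142  28  27 568] [0.634 0.267 0.105] [0.632 0.266 0.11 ] 13.6 [147. 140.  88.]
top [115 172  29  27 602] [0.537 0.464 0.105] [0.536 0.462 0.11 ] 14.3 [147. 143.  85.]
top [204 197  29  28 617] [0.506 0.258 0.11 ] [0.506 0.258 0.11 ] 14.3 [102.  36. 131.]
top [163 201  29  28 641] [0.485 0.345 0.11 ] [0.485 0.344 0.11 ] 14.8 [ 99.  32. 127.]
top [247 207  28  28 615] [0.495 0.163 0.11 ] [0.495 0.163 0.11 ] 14.1 [105.  40. 135.]
top [164 264  29  28 655] [0.353 0.319 0.105] [0.353 0.318 0.11 ] 14.9 [  4. 200. 133.]
top [214 269  29  29 660] [0.355 0.212 0.105] [0.355 0.212 0.11 ] 14.7 [  3. 193. 134.]
((425.5, 230.0), (73.26739501953125, 118.38430786132812), 89.37724304199219)
tray [ 0.606 -0.067  0.012]
tray [ 0.646 -0.353  0.012]
tray [ 0.469 -0.364  0.012]
tray [ 0.431 -0.087  0.012]
crate [161.15952 239.80292] [0.432 0.398 0.03 ]
crate [171.4324  181.10068] [0.573 0.401 0.03 ]
crate [290.7532  201.98181] [0.559 0.11  0.03 ]
crate [280.48032 260.68405] [0.419 0.114 0.03 ]
glass [ 0.502 -0.003  0.08 ] [ 0.512 -0.005  0.004]
cup [0.743 0.    0.085] [ 0.761 -0.001  0.038]
dish [ 0.595 -0.276  0.016] [ 0.597 -0.279  0.007]
spoon [ 0.573 -0.132  0.006] [ 0.573 -0.133  0.005]
```

Request:
{"name": "step_arm", "arguments": {"motion": [[0.1,0.1,0.15,0,0,0.3,1],[0.335,0.98,0.24,0,0,1,1],[0.335,0.98,0.24,0,0,1,1],[0.335,0.98,0.24,0,0,1,1],[0.335,0.98,0.24,0,0,1,1],[0.335,0.98,0.24,0,0,1,1],[0.335,0.98,0.24,0,0,1,1],[0.335,0.98,0.24,0,0,1,1]], "squeeze": 40}}

```text
time: 1.1
position: [0.402, -0.1961, 0.304]
tcp_rot: [0.001, 0.894, 0.449, 0.0]
wrist_force: [0.1, -0.9, -0.4]
grip_width: 0.0852
finger_force: 0.0
```

Request:
{"name": "step_arm", "arguments": {"motion": [[0.2375,0.909,0,0,0,1,1],[0.2375,0.909,0,0,0,1,1],[0.2375,0.909,0,0,0,1,1],[0.2375,0.909,0,0,0,1,1],[0.2375,0.909,0,0,0,1,1],[0.2375,0.909,0,0,0,1,1],[0.2375,0.909,-0.1,0,0,1,1],[0.2375,0.909,-0.1,0,0,1,1]]}}

```text
time: 2.1
position: [0.4935, 0.1611, 0.26]
tcp_rot: [-0.002, 0.758, 0.653, -0.003]
wrist_force: [-1.3, -1.1, 0.3]
grip_width: 0.0853
finger_force: 0.0
```

```bash
python3 - <<'E'
from h import *
o=observe();print(o["time"],o["position"],o["tcp_rot"],o["wrist_force"])
p,d=grab_frame("scene");cv2.imwrite("pics/s1.png",p[:,:,::-1]);
p,d=grab_frame("top");cv2.imwrite("pics/t1.png",p[:,:,::-1])
E
```

```text
2.1 [0.49348167 0.16113969 0.25996531] [-0.0015782   0.75774018  0.65254834 -0.00282895] [-1.25482977 -1.05802525  0.25613929]
```

View pics/s1.png

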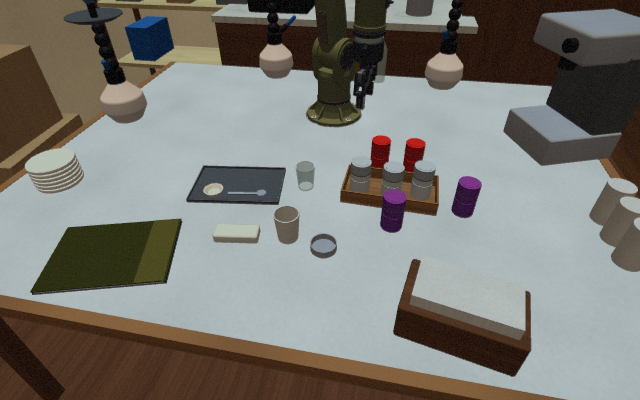

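The gripper tips are at about (362,103) in the scene view. The tins are undisturbed. Next I'll check the TCP against its projection into this view.

```bash
python3 - <<'E'
from h import *
c=get_calibration("scene");P=np.linalg.inv(np.array(c["pose"]))
for q in((.4935,.161,.26),(.4935,.161,.249),(.495,.163,.11),(.485,.344,.11),(0,0,0)):
    a=P@np.array([*q,1]);print(q,c["cx"]+c["fx"]*a[0]/-a[2],c["cy"]-c["fy"]*a[1]/-a[2])
print([ (k,v) for k,v in c.items() if k!="pose"])
c=get_calibration("top");P=np.linalg.inv(np.array(c["pose"]))
for q in((.4935,.161,.26),(.495,.163,.11),(0,0,0)):
    a=P@np.array([*q,1]);print(q,c["cx"]+c["fx"]*a[0]/-a[2],c["cy"]-c["fy"]*a[1]/-a[2])
E
```

```text
(0.4935, 0.161, 0.26) 363.44724969980354 114.23984817436603
(0.4935, 0.161, 0.249) 363.20343783846386 117.90852165547065
(0.495, 0.163, 0.11) 360.99536470385954 160.84702820489346
(0.485, 0.344, 0.11) 424.17163977852783 165.20605858286714
(0, 0, 0) 333.65967172437337 113.4906645716336
[('fx', 388.28130063739945), ('fy', 388.28130063739945), ('cx', 316.43147433465487), ('cy', 190.41092681009684)]
(0.4935, 0.161, 0.26) 251.4325988995248 209.4421245293702
(0.495, 0.163, 0.11) 260.5165439322863 220.7347793533117
(0, 0, 0) 305.8167971295236 460.0617340629729
```

View pics/t1.png

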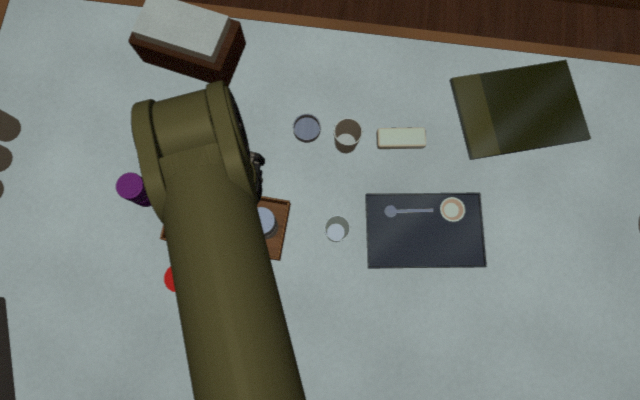

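The top view shows the arm over the crate: the gripper is at (258,170) and the first tin at (265,221) is still visible. The projection agrees, so I'm descending on the first tin.

Request:
{"name": "step_arm", "arguments": {"motion": [[0,0,-0.1,0,0,0.2,1],[0,0,-0.2,0,0,0.2,1],[0,0,-0.3,0,0,0.2,1],[0,0,-0.37,0,0,0.2,1],[0,0,-0.42,0,0,0.2,1],[0,0,-0.46,0,0,0.2,1],[0,0,-0.475,0,0,0.2,1],[0,0,-0.475,0,0,0.2,1]]}}

```text
time: 3.2
position: [0.4954, 0.1626, 0.0732]
tcp_rot: [0.0, 0.724, 0.69, 0.0]
wrist_force: [0.3, -0.3, 0.4]
grip_width: 0.0855
finger_force: 0.0
```

Request:
{"name": "step_arm", "arguments": {"motion": [[0,0,0,0,0,0,0.5],[0,0,0,0,0,0,0.5],[0,0,0,0,0,0,0.5],[0,0,0,0,0,0,0.5],[0,0,0,0,0,0,0.5],[0,0,0,0,0,0,0.5]], "squeeze": 40}}

```text
time: 3.95
position: [0.496, 0.1629, 0.0742]
tcp_rot: [0.001, 0.724, 0.69, 0.001]
wrist_force: [-0.1, -0.5, 5.7]
grip_width: 0.0577
finger_force: 42.0
```

Request:
{"name": "step_arm", "arguments": {"motion": [[0,0,0.05,0,0,0,0.3],[0,0,0.1,0,0,0,0.3],[0,0,0.15,0,0,0,0.3],[0,0,0.2,0,0,0,0.3],[0,0,0.2,0,0,0,0.3],[0,0,0.2,0,0,0,0.3],[0,0,0.2,0,0,0,0.3],[0,0,0.2,0,0,0,0.3]]}}

```text
time: 4.95
position: [0.4946, 0.1624, 0.1523]
tcp_rot: [-0.0, 0.724, 0.69, -0.0]
wrist_force: [0.8, -0.2, -2.1]
grip_width: 0.0577
finger_force: 43.7
```

```bash
python3 - <<'E'
from h import *
for i in range(5):
    o=observe();print(o["position"],o["wrist_force"],o["grip_width"],o["joint_efforts"][[1,3]]);grab_frame("top")
E
```

```text
[0.49464719 0.16244116 0.1522616 ] [ 0.76163274 -0.17896994 -2.0941374 ] 0.05774413375508227 [-28.36663842 -30.74409485]
[0.49473909 0.16251838 0.15239703] [-0.95084865  0.15117832 -1.85488385] 0.05776999362710669 [-28.32109988 -30.7217288 ]
[0.49482543 0.16253348 0.15251462] [-0.92650619  0.2892555  -1.94791436] 0.05757571477959653 [-28.28915656 -30.71329594]
[0.494896   0.16256003 0.15263093] [-0.08232525 -0.59572343 -1.01442738] 0.058001446819868435 [-28.27004135 -30.71462631]
[0.4949649  0.16256482 0.15271961] [ 0.52801944 -0.55056307 -2.42674354] 0.057377927444577155 [-28.25996339 -30.72088838]
```

About 0.19 kg, so this tin is light. I'm carrying it to the far tray spot.

Request:
{"name": "step_arm", "arguments": {"motion": [[0,0,0.08,0,0,0,0.3],[0,0,0.18,0,0,0,0.3],[0,-0.06,0.26,0,0,0,0.3],[0,-0.16,0.275,0,0,0,0.3],[0,-0.28,0.275,0,0,0,0.3],[0.01,-0.4,0.275,0,0,0,0.3],[0.02,-0.52,0.275,0,0,0,0.3],[0.02,-0.64,0.275,0,0,0,0.3]]}}

```text
time: 6.2
position: [0.5032, -0.095, 0.263]
tcp_rot: [0.0, 0.724, 0.69, 0.0]
wrist_force: [0.1, 1.1, -2.2]
grip_width: 0.0573
finger_force: 43.9
```

Request:
{"name": "step_arm", "arguments": {"motion": [[0.005,-0.12,0,0,0,0,0.3],[0.01,-0.24,0,0,0,0,0.3],[0.015,-0.36,0,0,0,0,0.3],[0.018,-0.46,-0.02,0,0,0,0.3],[0.018,-0.52,-0.1,0,0,0,0.3],[0.018,-0.535,-0.2,0,0,0,0.3],[0.018,-0.535,-0.28,0,0,0,0.3],[0.018,-0.535,-0.28,0,0,0,0.3]]}}

```text
time: 7.2
position: [0.5083, -0.3065, 0.148]
tcp_rot: [-0.003, 0.724, 0.69, -0.001]
wrist_force: [0.1, 0.2, -0.8]
grip_width: 0.0577
finger_force: 43.9
```

```bash
python3 - <<'E'
from h import *
print(observe()["position"])
p,d=grab_frame("top");cv2.imwrite("pics/t2.png",p[:,:,::-1]);
p,d=grab_frame("scene");cv2.imwrite("pics/s2.png",p[:,:,::-1])
E
```

```text
[ 0.50826074 -0.30649339  0.14799158]
```

View pics/s2.png

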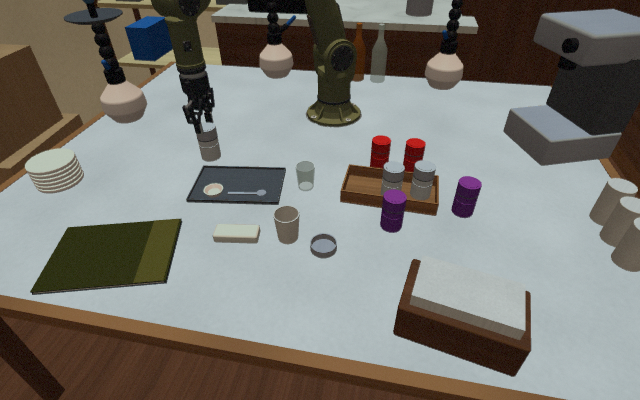

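The tin is held upright above the tray at (208,145), with dish, spoon, cup and glass in place. Lowering and releasing.

Request:
{"name": "step_arm", "arguments": {"motion": [[0,0,-0.06,0,0,0,0.3],[0,0,-0.11,0,0,0,0.3],[0,0,-0.15,0,0,0,0.3],[0,0,-0.175,0,0,0,0.3],[0,0,-0.19,0,0,0,0.3],[0,0,-0.195,0,0,0,0.3],[0,0,-0.195,0,0,0,0.3],[0,0,-0.195,0,0,0,0.3]]}}

```text
time: 8.3
position: [0.5107, -0.3076, 0.0734]
tcp_rot: [0.001, 0.724, 0.69, 0.0]
wrist_force: [-0.2, 0.0, -1.2]
grip_width: 0.0575
finger_force: 44.0
```

```bash
python3 - <<'E'
from h import *
for i in range(3):
    o=observe();print(o["position"],o["wrist_force"]);grab_frame("top")
E
```

```text
[ 0.51073114 -0.30764642  0.07341895] [-0.15185144  0.02923341 -1.22285291]
[ 0.51072025 -0.30764069  0.07339708] [ 0.84640888  1.30664956 -0.3013643 ]
[ 0.51071385 -0.30765373  0.07339779] [ 1.26384122  0.01319409 -0.7673815 ]
```

Request:
{"name": "step_arm", "arguments": {"motion": [[0,0,-0.003,0,0,0,0.3],[0,0,-0.006,0,0,0,0.3],[0,0,-0.006,0,0,0,0.3],[0,0,-0.006,0,0,0,0.3]]}}

```text
time: 8.95
position: [0.5111, -0.308, 0.0731]
tcp_rot: [0.001, 0.724, 0.69, -0.0]
wrist_force: [-2.6, 1.9, 11.2]
grip_width: 0.058
finger_force: 45.2
```

Request:
{"name": "step_arm", "arguments": {"motion": [[0,0,0,0,0,0,0.85],[0,0,0,0,0,0,1],[0,0,0,0,0,0,1],[0,0,0,0,0,0,1],[0,0,0.1,0,0,0,1],[0,0,0.2,0,0,0,1],[0,0,0.35,0,0,0,1],[0,0,0.48,0,0,0,1]]}}

```text
time: 9.95
position: [0.5104, -0.3074, 0.2647]
tcp_rot: [0.0, 0.724, 0.69, 0.0]
wrist_force: [1.2, -0.3, 0.2]
grip_width: 0.0857
finger_force: 0.0
```

Request:
{"name": "step_arm", "arguments": {"motion": [[0,0.15,0.02,0,0,0,1],[0,0.3,0.02,0,0,0,1],[0,0.45,0,0,0,0,1],[0,0.6,0,0,0,0,1],[-0.01,0.75,0,0,0,0,1],[-0.01,0.9,0,0,0,0,1],[-0.01,1,0,0,0,0,1]]}}

```text
time: 10.82
position: [0.5057, 0.096, 0.2629]
tcp_rot: [0.0, 0.723, 0.691, 0.0]
wrist_force: [0.3, -1.0, -0.9]
grip_width: 0.0855
finger_force: 0.0
```

Request:
{"name": "step_arm", "arguments": {"motion": [[0,0.14,0,0,0,0,1],[0,0.28,0,0,0,0,1],[0,0.38,-0.02,0,0,0,1],[0,0.4125,-0.08,0,0,0,1],[0,0.4125,-0.16,0,0,0,1],[0,0.4125,-0.24,0,0,0,1],[0,0.4125,-0.3,0,0,0,1],[0,0.4125,-0.3,0,0,0,1]]}}

```text
time: 11.82
position: [0.505, 0.2567, 0.1407]
tcp_rot: [-0.001, 0.724, 0.69, -0.002]
wrist_force: [0.5, -0.5, 0.8]
grip_width: 0.0852
finger_force: 0.0
```

```bash
python3 - <<'E'
from h import *
print(observe()["position"])
p,d=grab_frame("scene");cv2.imwrite("pics/s3.png",p[60:260,150:510,::-1])
E
```

```text
[0.50496757 0.25669906 0.14073633]
```

View pics/s3.png

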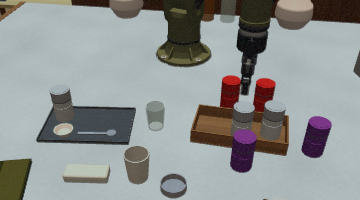

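The first tin stands upright on the tray at crop (62,103). The gripper is above the middle tin at crop (243,105).

Request:
{"name": "step_arm", "arguments": {"motion": [[0,0,-0.06,0,0,0,1],[0,0,-0.12,0,0,0,1],[0,0,-0.16,0,0,0,1],[0,0,-0.174,0,0,0,1],[0,0,-0.174,0,0,0,1]]}}

```text
time: 12.5
position: [0.5066, 0.2578, 0.0734]
tcp_rot: [0.0, 0.724, 0.69, 0.0]
wrist_force: [0.3, -0.3, -0.0]
grip_width: 0.0858
finger_force: 0.0
```

Request:
{"name": "step_arm", "arguments": {"motion": [[0,0,0,0,0,0,0.5],[0,0,0,0,0,0,0.5],[0,0,0,0,0,0,0.5],[0,0,0,0,0,0,0.5],[0,0,0,0,0,0,0.5],[0,0,0,0,0,0,0.3]]}}

```text
time: 13.25
position: [0.5071, 0.258, 0.0743]
tcp_rot: [0.0, 0.724, 0.69, 0.001]
wrist_force: [-0.2, -0.9, 5.5]
grip_width: 0.0579
finger_force: 42.1
```

Request:
{"name": "step_arm", "arguments": {"motion": [[0,0,0.05,0,0,0,0.3],[0,0,0.1,0,0,0,0.3],[0,0,0.15,0,0,0,0.3],[0,0,0.2,0,0,0,0.3],[0,0,0.2,0,0,0,0.3],[0,0,0.2,0,0,0,0.3],[0,0,0.2,0,0,0,0.3],[0,0,0.2,0,0,0,0.3]]}}

```text
time: 14.25
position: [0.5059, 0.2573, 0.1522]
tcp_rot: [-0.0, 0.724, 0.69, -0.001]
wrist_force: [-0.7, 0.8, -1.4]
grip_width: 0.058
finger_force: 43.5
```

```bash
python3 - <<'E'
from h import *
for i in range(5):
    o=observe();print(o["position"],o["wrist_force"],o["grip_width"],o["joint_efforts"][[1,3]]);grab_frame("top")
E
```

```text
[0.50589475 0.25730356 0.15220707] [-0.70339538  0.82782734 -1.39387009] 0.05803765976256085 [-35.03858685 -30.23097754]
[0.5059654  0.25744159 0.15237163] [ 0.10865092 -0.35634978 -1.47606917] 0.05796218019981616 [-34.99103308 -30.20845771]
[0.50606842 0.2574905  0.15251427] [ 0.13206927  1.12190768 -0.34184192] 0.05764366463473728 [-34.95892525 -30.20053983]
[0.50610503 0.25749623 0.15262719] [ 0.533012   -0.47086729 -1.00969393] 0.05770012239512439 [-34.94139075 -30.20156264]
[0.50617876 0.25753621 0.15273486] [ 0.33099693  0.35524397 -2.0446889 ] 0.057726684436871956 [-34.93094444 -30.20748854]
```

About 0.13 kg, so this one is also light. It goes to the near tray spot.

Request:
{"name": "step_arm", "arguments": {"motion": [[0,0,0.08,0,0,0,0.3],[0,0,0.18,0,0,0,0.3],[0,-0.06,0.26,0,0,0,0.3],[0,-0.16,0.275,0,0,0,0.3],[0,-0.28,0.275,0,0,0,0.3],[-0.01,-0.4,0.275,0,0,0,0.3],[-0.02,-0.52,0.275,0,0,0,0.3],[-0.02,-0.64,0.275,0,0,0,0.3]]}}

```text
time: 15.5
position: [0.4979, 0.0001, 0.2632]
tcp_rot: [0.001, 0.724, 0.69, -0.0]
wrist_force: [-0.2, -1.1, -1.8]
grip_width: 0.0577
finger_force: 43.7
```

Request:
{"name": "step_arm", "arguments": {"motion": [[0,-0.12,0,0,0,0,0.3],[-0.01,-0.24,0,0,0,0,0.3],[-0.02,-0.32,0,0,0,0,0.3],[-0.02,-0.35,-0.06,0,0,0,0.3],[-0.02,-0.35,-0.16,0,0,0,0.3],[-0.02,-0.35,-0.26,0,0,0,0.3],[-0.02,-0.35,-0.34,0,0,0,0.3],[-0.02,-0.35,-0.4,0,0,0,0.3]]}}

```text
time: 16.5
position: [0.4897, -0.1381, 0.1014]
tcp_rot: [-0.001, 0.724, 0.69, -0.0]
wrist_force: [0.5, -0.1, -0.8]
grip_width: 0.0575
finger_force: 43.7
```

Request:
{"name": "step_arm", "arguments": {"motion": [[0,0,-0.04,0,0,0,0.3],[0,0,-0.06,0,0,0,0.3],[0,0,-0.07,0,0,0,0.3],[0,0,-0.076,0,0,0,0.3],[0,0,-0.08,0,0,0,0.3],[0,0,-0.08,0,0,0,0.3],[0,0,-0.08,0,0,0,0.3]]}}

```text
time: 17.38
position: [0.4912, -0.1387, 0.0732]
tcp_rot: [0.001, 0.724, 0.69, -0.0]
wrist_force: [-3.2, 0.3, 9.2]
grip_width: 0.0579
finger_force: 44.7
```

Request:
{"name": "step_arm", "arguments": {"motion": [[0,0,0,0,0,0,0.85],[0,0,0,0,0,0,1],[0,0,0,0,0,0,1],[0,0,0,0,0,0,1],[0,0,0.1,0,0,0,1],[0,0,0.2,0,0,0,1],[0,0,0.35,0,0,0,1],[0,0,0.48,0,0,0,1]]}}

```text
time: 18.38
position: [0.4903, -0.1384, 0.2651]
tcp_rot: [0.001, 0.724, 0.69, 0.0]
wrist_force: [1.0, -1.2, -0.0]
grip_width: 0.085
finger_force: 0.0
```

Request:
{"name": "step_arm", "arguments": {"motion": [[0,0.15,0.02,0,0,0,1],[0,0.3,0.02,0,0,0,1],[0,0.45,0,0,0,0,1],[0,0.6,0,0,0,0,1],[-0.01,0.75,0,0,0,0,1],[-0.0125,0.9,0,0,0,0,1],[-0.0125,1,0,0,0,0,1]]}}

```text
time: 19.25
position: [0.4844, 0.2647, 0.2632]
tcp_rot: [-0.0, 0.723, 0.691, 0.001]
wrist_force: [0.5, 0.3, -0.0]
grip_width: 0.0854
finger_force: 0.0
```

Request:
{"name": "step_arm", "arguments": {"motion": [[0,0.12,0,0,0,0,1],[0,0.205,-0.02,0,0,0,1],[0,0.205,-0.08,0,0,0,1],[0,0.205,-0.16,0,0,0,1],[0,0.205,-0.24,0,0,0,1],[0,0.205,-0.3,0,0,0,1],[0,0.205,-0.3,0,0,0,1]]}}

```text
time: 20.12
position: [0.4843, 0.3424, 0.141]
tcp_rot: [-0.0, 0.724, 0.69, -0.002]
wrist_force: [-0.4, -0.2, 0.6]
grip_width: 0.0854
finger_force: 0.0
```

```bash
python3 - <<'E'
from h import *
print(observe()["position"])
p,d=grab_frame("scene");cv2.imwrite("pics/s4.png",p[60:260,150:510,::-1])
E
```

```text
[0.4842713  0.34240312 0.14101934]
```

View pics/s4.png

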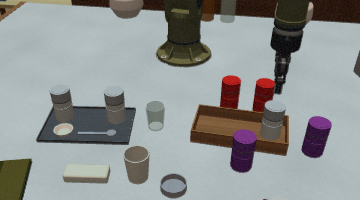

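Both light tins stand on the tray at crop (62,103) and (115,104). The last tin is at (273,105), under the gripper.

Request:
{"name": "step_arm", "arguments": {"motion": [[0,0,-0.06,0,0,0,1],[0,0,-0.12,0,0,0,1],[0,0,-0.16,0,0,0,1],[0,0,-0.174,0,0,0,1],[0,0,-0.174,0,0,0,1]]}}

```text
time: 20.8
position: [0.4855, 0.3438, 0.0738]
tcp_rot: [0.0, 0.724, 0.69, 0.0]
wrist_force: [0.3, -0.2, -0.3]
grip_width: 0.0855
finger_force: 0.0
```

Request:
{"name": "step_arm", "arguments": {"motion": [[0,0,0,0,0,0,0.5],[0,0,0,0,0,0,0.5],[0,0,0,0,0,0,0.5],[0,0,0,0,0,0,0.5],[0,0,0,0,0,0,0.5],[0,0,0,0,0,0,0.3]], "squeeze": 60}}

```text
time: 21.55
position: [0.4861, 0.3441, 0.0749]
tcp_rot: [0.0, 0.724, 0.689, 0.001]
wrist_force: [0.4, -1.2, 4.8]
grip_width: 0.0572
finger_force: 62.5
```

Request:
{"name": "step_arm", "arguments": {"motion": [[0,0,0.05,0,0,0,0.3],[0,0,0.1,0,0,0,0.3],[0,0,0.18,0,0,0,0.3],[0,0,0.26,0,0,0,0.3],[0,0,0.34,0,0,0,0.3],[0,0,0.42,0,0,0,0.3],[0,0,0.48,0,0,0,0.3],[0,0,0.52,0,0,0,0.3]]}}

```text
time: 22.55
position: [0.4852, 0.344, 0.2836]
tcp_rot: [0.0, 0.724, 0.69, 0.001]
wrist_force: [-0.2, 0.2, -4.8]
grip_width: 0.0567
finger_force: 65.5
```

Request:
{"name": "step_arm", "arguments": {"motion": [[0,0,0.02,0,0,0,0.3],[0,0,0.03,0,0,0,0.3],[0,0,0.03,0,0,0,0.3],[0,0,0.03,0,0,0,0.3],[0,0,0.03,0,0,0,0.3],[0,0,0.03,0,0,0,0.3],[0,0,0.03,0,0,0,0.3],[0,0,0.03,0,0,0,0.3]]}}

```text
time: 23.55
position: [0.4853, 0.3435, 0.2933]
tcp_rot: [0.0, 0.724, 0.69, -0.0]
wrist_force: [0.1, -0.3, -5.5]
grip_width: 0.0567
finger_force: 65.5
```

```bash
python3 - <<'E'
from h import *
for i in range(4):
    o=observe();print(o["position"],o["wrist_force"],o["grip_width"],o["finger_force"]);p,d=grab_frame("scene")
cv2.imwrite("pics/s5.png",p[30:260,150:510,::-1])
E
```

```text
[0.48528821 0.34352114 0.29331661] [ 0.07204599 -0.34450017 -5.54683437] 0.056664109535069326 65.52731394767761
[0.48528013 0.34354842 0.29336233] [-0.62684953  0.25024435 -4.01355877] 0.05664493119162189 65.52759647369385
[0.48530971 0.34354897 0.29338272] [ 0.60275187  0.23025838 -4.19580551] 0.05679191524474657 65.52783608436584
[0.4853048  0.34355935 0.29337431] [ 0.92069364 -0.10233579 -4.33066531] 0.057025289837639576 65.52788257598877
```

View pics/s5.png

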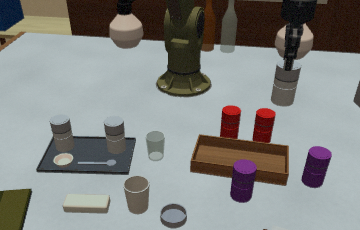

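The held tin at crop (286,85) is upright and weighs about 0.45 kg, so it is the full one. Its underside is about 0.22 m above the counter. The two light tins stand on the tray and everything else is undisturbed.

```bash
python3 -c "
from bench import *
print(job_done())"
```

```text
the job is handed in; nothing more can be done
None
```

The job is handed in: the two lighter tins (about 0.19 and 0.13 kg) stand upright on the tray, and the gripper holds the full one (about 0.45 kg) upright and still, its underside about 22 cm above the counter.

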